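# Lock a block in the bench squeeze clamp

### The job

Get the oak block ready for drilling: slide the biggest of the three loose wood blocks into the open jaws of the squeeze clamp bolted to the bench, until its end rests against the back stop, then squeeze the clamp's two handles together until both snap over and stay locked with the block gripped. Leave the other two wood blocks where they are.

Things in the scene. Friction and masses are not known exactly. Their poses are not given: they have to be found in the camera images.
- clamp: Dark steel C-shaped squeeze clamp fixed to the bench, 175 mm long plus handles, 56 to 60 mm high at the handle end, 46 mm at the jaws. Origin on the bench below the middle of the open pads' faces. Its +x is the clamping direction, z up; the handles point to -x. Anvil face at x = 70 mm, y -58..20 mm. Jaw space open at +y and at the top; back stop on the -y side, face at y = -40 mm
- pad_open (a point): Middle between the two rubber-faced pads, on their faces, when the handles are open (clamp x = 0, y = 0, 28 mm above the bench); does not move with them. Each pad is 22 mm wide, 40 mm high, at y = 12.5 mm (driven by the left handle) and y = -12.5 mm (right). Closing a handle drives its pad 26 mm in +x; a stiff spring then presses the block on the anvil
- seat (a point): Where the centre of the oak block is once against the back stop and clamped: clamp x = 44 mm, y = 0, 26 mm above the bench. Axes as the clamp. No floor plate here: the block slides on the bench itself
- mouth (a point): Middle of the open side of the jaw space, at clamp x = 35 mm, y = 20 mm, 26 mm above the bench
- handle_left (a joint): Left handle (clamp's +y side): 0 open, 0.20 rad fully closed (parallel to the clamp's x). Once the pad meets the block, resistance rises, peaks near 0.11 rad at some 8 to 13 N at the grip point, then gives; beyond 0.16 rad it pulls itself shut and stays locked. Starts at 0 to 0.012, its pad then 0 to 4 mm forward
- handle_right (a joint): Right handle (clamp's -y side), same values and behaviour. Each handle moves by itself and both must be closed
- handle_left_grip (a point): Point to squeeze on the left handle, 85 mm from its pivot, 28 mm above the bench. Handle bar 10 mm thick, black sleeve, 14 to 42 mm above the bench, ending 128 mm from its pivot; pivots at clamp x = -60 mm, y = +-12 mm. Over both handles it measures up to 68 mm here when open, 34 mm when closed
- handle_right_grip (a point): The same point on the right handle
- oak_block: The work: biggest, squarest loose wood block, pale brown, 52 x 80 x 52 mm (its x, y, z), 0.17 kg. Origin: centre of its underside. It lies on the bench on the clamp's open side, its 80 mm length roughly along the clamp's y
- maple_block: Bystander: pale flat block 45 x 92 x 32 mm beside the handles. Origin: centre of its underside
- walnut_block: Bystander: dark slim block 38 x 110 x 26 mm. Origin: centre of its underside
Things that resemble listed ones, but are neither listed nor needed, are in the scene too. What is shaped like the oak_block but black or pink is not meant.

How it is judged:
By the outcome, as a careful person would: the job done as asked, in the order asked, and still so for the second after the job is handed in, with the robot touching nothing.
It also fails if it takes over 51 s, if anything falls off the work surface, if the arm or the gripper's body presses on something with over 40 N, if the wrist force passes 120 N, or if a joint passes its speed limit or range.

### The arm

A 6-joint arm with a two-finger parallel gripper is mounted at the origin on the work surface; the furniture and walls round the work are solid. World frame = base frame: x ahead of the robot, y to its left, z up, the work surface at z = 0. Lengths are in m, angles in rad, forces in N, time in s.
With the tool pointing down it reaches from about 0.35 to 0.775 m from the base axis. Payload 7.3 kg.
Tool frame: the origin (TCP) lies on the mounting face of the last link; the fingertips stand 178 mm ahead of it and the grasp point (between the pads) lies 159 mm ahead of it (robot.grip_depth is the distance from the TCP to the grasp point, in m); z points along the fingers, y is the line along which they close (so a half turn about z gives the same grasp; the last joint's range is limited). The gripper opens to 92 mm and grips with 3 to 60 N. Pads are 19 mm wide; open, the fingers measure 130 mm over their backs; the gripper's body (75 mm by 190 mm) begins 47 mm behind the grasp point.
Start: joints at [-1.289, 0.342, 1.524, -0, 1.275, -0.146], TCP at [0.218, -0.478, 0.405] pointing down, gripper open.
Joint ranges: [-2.53, 2.53], [-0.77, 2.02], [0.04, 2.7], [-1, 4.14], [0.28, 2.66], [-3.11, 3.11]. Speed limits (rad/s): [2.57, 2.57, 3.14, 3.14, 3.14, 3.14].

### API

Orientations are given as [roll, pitch, yaw] about the fixed x, y, z axes, in that order (R = Rz(yaw) Ry(pitch) Rx(roll)).
In Python, from cell import observe, cams, robot, models gives the robot as it stands.
- The arm moves only by the shell command python3 -m jog 'ROWS' [FORCE]. ROWS is JSON, a list of rows, each a list of 3 entries, a list of its own where there are three numbers: the shift along the tool's x, y, z each as a share of 0.4 m, from -1 to 1, then the turn about the tool's z as a share of pi rad, from -1 to 1, then the closure, from 0 (fully open) to 1 (shut). In form: [[[x, y, z], turn, jaw], ...]. A call has 1 to 12 rows; each row is the pose to reach, as a shift and turn from the pose commanded when the call began, along the tool's axes at that moment, turning the shorter way round; what a row does not reach only later rows make up. A row lasts 1/8 s, in which the tool goes at most 62.5 mm and 10.7 degrees, less where a joint would pass 70% of its speed; a pose out of reach is approached as far as the arm can. A call with a number of a shift or a turn outside -1 to 1 is refused whole. A call with a gripper value outside its range is refused whole. The fingers move at their own pace and stop on an object; FORCE is the grip in N (left out, the last holds). Time passes only in rows, so rows that repeat a pose let the fingers close. It gives the time, the measured TCP pose, the force, the opening and the grip force at its end, in the units of the state.
- observe(): the state, without advancing time (a new reading comes with each control period).
- cams.read_camera(name): name is "side" or "top" or "wrist"; returns the picture (400x640x3 uint8, red, green, blue); there is no depth.
- cams.camera_model(name): a dict with "camera_matrix" (3x3 intrinsics, pixels), "k1" (the pictures are not rectified: a ray, as slopes to the right and down, at radius r is drawn at 1 + k1 r^2 times it, then the intrinsics apply), "pose" (4x4, takes a point from camera to world coordinates). Camera axes: x right, y down, z forward; pixel columns grow to the right and rows downward; lengths in m; the calibration is good to about 2 mm. A picture is of the moment at which its call begins: read the wrist's pose just before it. camera_model takes no time and is no camera call; for the wrist camera it gives the pose at the moment of the call.
- robot.hand_in(): hands the job in; it is judged then, once.
Trained networks look in the newest picture that a camera, given by its name, has taken for a name from the list of things; names that differ only in an ending like _2 or _b are one class to them, and where a whole thing is asked for, a point or a joint stands for the part that bears it (a point fixed in the world has none). Each returns a list of dicts, best first, with "confidence" (0 to 1); they miss things now and then, are a little off and sometimes report something else, mostly with a low value. They report only what shows in the picture. A call takes as long as a camera call. They do not tell look-alikes from the thing itself.
- models.find_in(target, camera): "position" ([x, y, z] in m, in world coordinates, good to about 4 mm: the middle of the surface that is visible of it).
- models.pinpoint(target, camera): "position" ([x, y, z] in m, in world coordinates, good to about 4 mm: a listed point, or the origin of a listed thing).
The state is a dict: "time": time; "qpos": joint angles; "qvel": joint speeds; "joint_efforts": joint torques, N m; "tool_pos": TCP position; "tool_rot": TCP orientation; "contact_force": force on the tool from outside, world axes, zero at the start; "torque": the same for the moment, N m; "opening": finger opening in m; "grip_force": force on a finger pad.
Only numpy, scipy, OpenCV 4.12 (cv2) and the standard library are available. Lean on these libraries where they do the work, as an engineer would, in place of code of your own. Each camera call takes 0.05 s, during which the arm holds its last target. There are 200 camera calls.

## Working session

There is one attempt and no reset: what is moved stays moved. The work goes in short steps, Python scripts to look and compute and a shell command to move; the robot and the scene stay as the last step left them, time stands still between calls to the robot, and variables do not carry over. Pictures are saved under pics/ and viewed, at most 10 in all, crops included, and the job is handed in when it is done.

```bash
mkdir -p pics; ls; python3 - <<'E'
from cell import observe, cams, robot, models
import cv2,numpy as np
o=observe();print(o['time'],o['tool_pos'],o['tool_rot'],o['opening'])
ims={}
for c in ['side','top']:
    ims[c]=cams.read_camera(c)
    cv2.imwrite(f'pics/{c}0.png',ims[c][:,:,::-1])
    for t in ['oak_block','seat','pad_open','mouth','handle_left_grip','handle_right_grip','maple_block','walnut_block','clamp']:
        try: print(c,t,[(np.round(d['position'],3).tolist(),round(d['confidence'],2)) for d in models.pinpoint(t,c)[:3]])
        except Exception as e: print(c,t,e)
print(observe()['time'])
E
```

```text
pics
0.0 [ 0.21777893 -0.4775515   0.40405189] [-3.14010029e+00 -1.92860640e-04  4.27776217e-01] 0.09202046475447595
side oak_block [([0.322, 0.421, -0.002], 0.98), ([0.634, 0.224, -0.001], 0.79), ([0.638, -0.088, 0.001], 0.67)]
side seat [([0.634, 0.09, 0.029], 0.91)]
side pad_open [([0.596, 0.088, 0.026], 0.74)]
side mouth []
side handle_left_grip [([0.451, 0.119, 0.028], 0.9)]
side handle_right_grip [([0.452, 0.059, 0.03], 0.55), ([0.596, 0.09, 0.03], 0.51)]
side maple_block [([0.455, 0.251, -0.003], 0.88)]
side walnut_block [([0.438, 0.437, -0.001], 0.76)]
side clamp [([0.594, 0.087, 0.001], 0.79)]
top oak_block [([0.428, -0.044, -0.001], 0.98), ([0.639, -0.087, -0.001], 0.95), ([0.631, 0.223, 0.0], 0.94)]
top seat [([0.639, 0.09, 0.027], 0.7)]
top pad_open [([0.597, 0.088, 0.026], 0.88)]
top mouth [([0.63, 0.111, 0.029], 0.75)]
top handle_left_grip [([0.45, 0.115, 0.026], 0.75), ([0.6, 0.089, 0.027], 0.38)]
top handle_right_grip [([0.451, 0.062, 0.028], 0.52)]
top maple_block [([0.458, 0.252, 0.002], 0.92)]
top walnut_block [([0.439, 0.437, -0.001], 0.94)]
top clamp [([0.596, 0.089, -0.001], 0.92)]
1.0
```

View pics/top0.png

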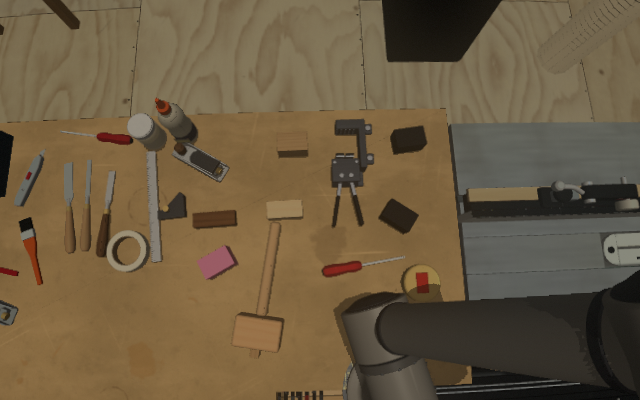

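View pics/side0.png

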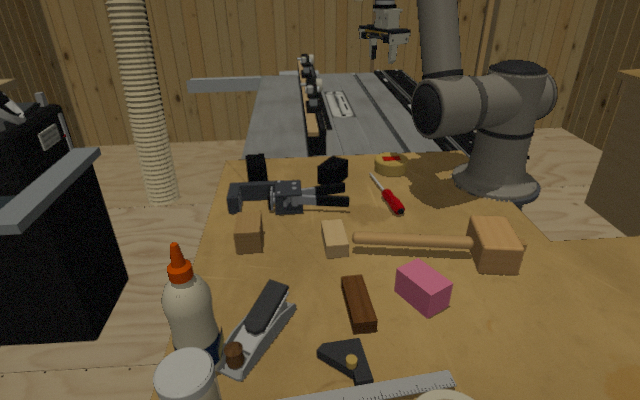

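Candidates for the oak block in the top picture: tan block (292,146), black blocks (408,139) and (398,216), the pink block (216,262), and the mallet head (257,332). The tan one at (292,146) fits: it is natural wood and sits on the clamp's open side. The pale flat block at (284,209) is the maple and the dark one at (215,218) is the walnut. Next I'll confirm in a crop and check the geometry.

```bash
cat > h.py <<'E'
from cell import observe, cams, robot, models
import cv2,numpy as np
def proj(c,P,m=None):
    m=m or cams.camera_model(c);T=np.linalg.inv(m['pose']);P=np.atleast_2d(P)
    q=P@T[:3,:3].T+T[:3,3];s=q[:,:2]/q[:,2:];s=s*(1+m['k1']*(s**2).sum(1,keepdims=True))
    K=np.array(m['camera_matrix']);return s@K[:2,:2].T+K[:2,2]
def ortho(img,c,z,x0,x1,y0,y1,s,m=None):
    # world plane picture: up = +x, left = +y, s px per m
    xs=np.arange(x1,x0,-1/s);ys=np.arange(y1,y0,-1/s)
    X,Y=np.meshgrid(xs,ys,indexing='ij')
    p=proj(c,np.c_[X.ravel(),Y.ravel(),np.full(X.size,z)],m).astype(np.float32).reshape(X.shape+(2,))
    return cv2.remap(img,p[...,0],p[...,1],cv2.INTER_CUBIC)
def share(target,yaw=None):
    o=observe();from scipy.spatial.transform import Rotation as R
    r=R.from_euler('xyz',o['tool_rot']);d=r.inv().apply(np.array(target)-o['tool_pos'])
    print('share',np.round(d/0.4,4),'turn', None if yaw is None else round(-((yaw-o['tool_rot'][2]+np.pi/2)%np.pi-np.pi/2)/np.pi,4),'(neg because z is down)')
E
python3 - <<'E'
from h import *
im=cv2.imread('pics/top0.png')
a=ortho(im,'top',0.052,0.40,0.72,-0.0,0.30,1000)
a=cv2.resize(a,None,fx=1.8,fy=1.8);cv2.imwrite('pics/topo.png',a)
w=cams.camera_model('wrist');o=observe()
print(np.round(w['pose'],3),w['camera_matrix'][0],w['k1'],o['tool_pos'])
print(np.round(cams.camera_model('top')['pose'][:,3],3))
share([0.60,0.15,0.42],0.0);share([0.54,0.15,0.42],np.pi/2)
E
```

```text
[[ 0.415 -0.881 -0.227  0.278]
 [-0.91  -0.402 -0.103 -0.449]
 [ 0.     0.249 -0.969  0.386]
 [ 0.     0.     0.     1.   ]] [287.96651794   0.         321.70555631] -0.039115476216692424 [ 0.21781979 -0.47767018  0.40473931]
[0.298 0.186 0.964 1.   ]
share [ 1.5203 -1.0314 -0.0382] turn 0.1362 (neg because z is down)
share [ 1.3838 -1.0936 -0.0382] turn -0.3638 (neg because z is down)
```

View pics/topo.png

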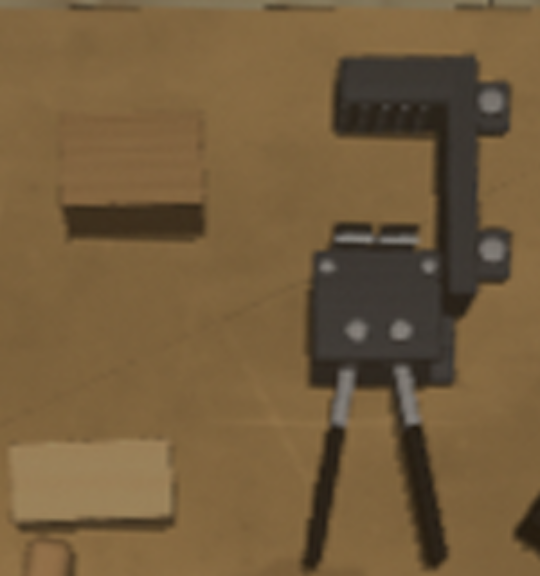

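The crop shows the oak block's top at px (58–205, 112–205), roughly square to the clamp, with the natural-wood colour. The maple is at (92,480) and the clamp jaw opening faces left. I'll move the wrist camera over the work.

```bash
python3 -m jog '[[[0.76,-0.52,0],0,0],[[0.76,-0.52,0],0,0],[[0.76,-0.52,0],0,0],[[0.76,-0.52,0],0,0],[[0.76,-0.52,0],0,0],[[0.76,-0.52,0],0,0],[[0.76,-0.52,0],0,0]]' && python3 -m jog '[[[0.76,-0.51,0],-0.364,0],[[0.76,-0.51,0],-0.364,0],[[0.76,-0.51,0],-0.364,0],[[0.76,-0.51,0],-0.364,0],[[0.76,-0.51,0],-0.364,0],[[0.76,-0.51,0],-0.364,0],[[0.76,-0.51,0],-0.364,0],[[0.76,-0.51,0],-0.364,0],[[0.76,-0.51,0],-0.364,0]]'
python3 - <<'E'
from h import *
o=observe();print(o['time'],o['tool_pos'],o['tool_rot'],o['contact_force'])
m=cams.camera_model('wrist')
im=cams.read_camera('wrist');cv2.imwrite('pics/w1.png',im[:,:,::-1])
np.save('w1pose.npy',m['pose'])
for t in ['oak_block','seat','pad_open','mouth','handle_left_grip','handle_right_grip','clamp']:
    print(t,[(np.round(d['position'],4).tolist(),round(d['confidence'],2)) for d in models.pinpoint(t,'wrist')[:3]])
b=im[:,:,::-1]
a1=ortho(b,'wrist',0.052,0.58,0.70,0.16,0.29,2500,m)
a2=ortho(b,'wrist',0.046,0.54,0.70,0.02,0.16,2500,m)
a2=a2[:a1.shape[0]*2]
h=max(a1.shape[0],a2.shape[0]);pad=lambda a:cv2.copyMakeBorder(a,0,h-a.shape[0],0,0,cv2.BORDER_CONSTANT)
print(a1.shape,a2.shape);cv2.imwrite('pics/w1o.png',np.hstack([pad(a1),pad(a2)]))
E
```

```text
time: 1.88
tool_pos: [0.4094, -0.1592, 0.4049]
tool_rot: [-3.142, -0.001, 0.434]
contact_force: [-1.4, -0.3, 0.6]
opening: 0.0917
grip_force: 0.0
time: 3.0
tool_pos: [0.5999, 0.1479, 0.4049]
tool_rot: [-3.142, 0.0, 1.569]
contact_force: [0.4, -1.2, 0.6]
opening: 0.0919
grip_force: 0.0
3.0 [0.59990786 0.14785043 0.4049486 ] [-3.14157344e+00  4.14577335e-04  1.56852244e+00] [ 0.37886445 -1.1952757   0.5639247 ]
oak_block [([0.6316, 0.2282, -0.0007], 0.59)]
seat []
pad_open [([0.5942, 0.0941, 0.0297], 0.64)]
mouth []
handle_left_grip [([0.4486, 0.1182, 0.0292], 0.82)]
handle_right_grip []
clamp [([0.5961, 0.0876, -0.0014], 0.65)]
(300, 325, 3) (400, 350, 3)
```

View pics/w1o.png

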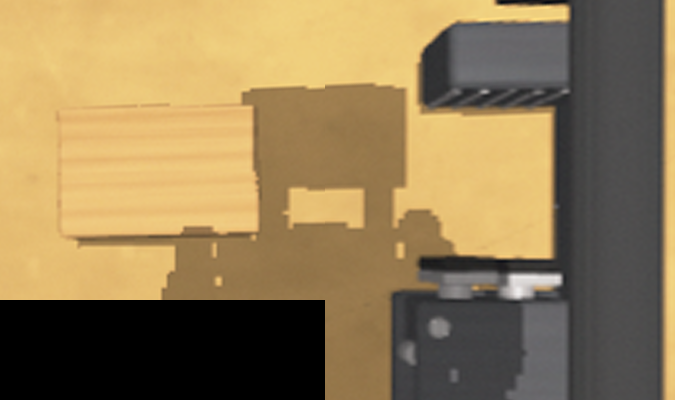

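View pics/w1.png

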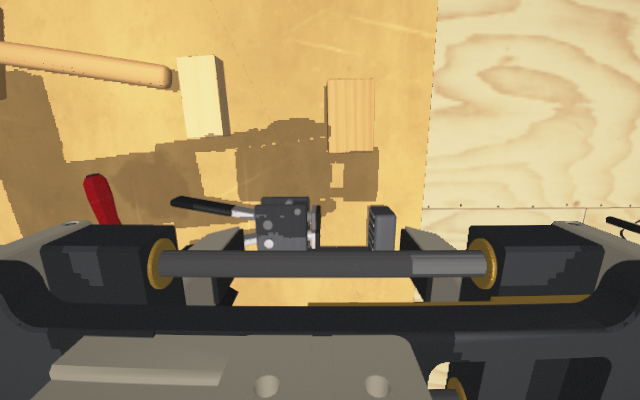

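Both views agree on the oak block: centre (0.632, 0.227), yaw about 0, top at z ≈ 0.052. The ortho crop shows the block at px (58–255, 107–235), the anvil's top edge at row 88 and the pad faces at row 258. That puts the clamp origin at about (0.596, 0.090), yaw about 0. I'll grip the far end of the block at +36 mm so the fingers stay clear of the jaws.

```bash
python3 -m jog '[[[0.289,0.079,0.25],0,0],[[0.289,0.079,0.25],0,0],[[0.289,0.079,0.25],0,0],[[0.289,0.079,0.545],0,0],[[0.289,0.079,0.545],0,0],[[0.289,0.079,0.545],0,0],[[0.289,0.079,0.545],0,0]]' 25 && python3 -m jog '[[[0,0,0],0,1],[[0,0,0],0,1],[[0,0,0],0,1],[[0,0,0],0,1],[[0,0,0],0,1],[[0,0,0],0,1],[[0,0,0],0,1],[[0,0,0],0,1]]' 25
```

```text
time: 4.28
tool_pos: [0.6319, 0.2651, 0.1872]
tool_rot: [3.141, 0.0, 1.571]
contact_force: [0.9, 0.1, 0.9]
opening: 0.0919
grip_force: 0.0
time: 5.28
tool_pos: [0.6317, 0.265, 0.1868]
tool_rot: [3.141, 0.0, 1.571]
contact_force: [-1.3, -0.4, 2.7]
opening: 0.0517
grip_force: 25.0
```

```bash
python3 -m jog '[[[-0.04,0.008,0],0,1],[[-0.08,0.008,0],0,1],[[-0.12,0.008,0],0,1],[[-0.16,0.008,0],0,1],[[-0.2,0.008,0],0,1],[[-0.24,0.008,0],0,1],[[-0.27,0.008,0],0,1],[[-0.29,0.008,0],0,1],[[-0.3,0.008,0],0,1],[[-0.31,0.008,0],0,1],[[-0.32,0.008,0],0,1]]' && python3 -m jog '[[[-0.005,0,0],0,1],[[-0.01,0,0],0,1],[[-0.015,0,0],0,1],[[-0.015,0,0],0,1]]'
```

```text
time: 6.65
tool_pos: [0.6349, 0.1372, 0.1868]
tool_rot: [3.141, -0.0, 1.572]
contact_force: [0.7, 3.2, 4.4]
opening: 0.0518
grip_force: 25.0
time: 7.15
tool_pos: [0.635, 0.1309, 0.1868]
tool_rot: [3.141, 0.0, 1.571]
contact_force: [0.1, 3.0, 5.6]
opening: 0.0519
grip_force: 25.0
```

```bash
for i in 1; do python3 -m jog '[[[-0.003,0,0],0,1],[[-0.006,0,0],0,1],[[-0.006,0,0],0,1]]'; done; python3 -m jog '[[[-0.003,0,0],0,1],[[-0.006,0,0],0,1],[[-0.006,0,0],0,1]]'
```

```text
time: 7.52
tool_pos: [0.635, 0.1288, 0.1868]
tool_rot: [3.141, -0.0, 1.571]
contact_force: [0.7, 4.5, 5.2]
opening: 0.052
grip_force: 25.0
time: 7.9
tool_pos: [0.635, 0.1281, 0.1869]
tool_rot: [3.14, -0.003, 1.571]
contact_force: [1.3, 13.7, 4.3]
opening: 0.0518
grip_force: 25.0
```

The contact force rose to 14 N at the predicted spot, so the block is on the stop. I'll release it partly, lift and check.

```bash
python3 -m jog '[[[0,0,0],0,0.36],[[0,0,0],0,0.36],[[0,0,0],0,0.36],[[0,0,-0.03],0,0.36],[[0,0,-0.1],0,0.36],[[0,0,-0.2],0,0.36],[[0,0,-0.3],0,0],[[0.1,0,-0.45],0,0],[[0.15,0,-0.5],0,0],[[0.15,0,-0.5],0,0],[[0.15,0,-0.5],0,0]]' 
python3 - <<'E'
from h import *
m=cams.camera_model('wrist')
im=cams.read_camera('wrist');b=im[:,:,::-1]
a=ortho(b,'wrist',0.05,0.42,0.70,0.03,0.17,2000,m)
for t in ['oak_block','pad_open','handle_left_grip','handle_right_grip','clamp']:
    print(t,[(np.round(d['position'],4).tolist(),round(d['confidence'],2)) for d in models.pinpoint(t,'wrist')[:3]])
t=cams.read_camera('top')[:,:,::-1]
for n in ['oak_block','handle_left_grip','handle_right_grip','clamp']:
    print(n,[(np.round(d['position'],4).tolist(),round(d['confidence'],2)) for d in models.pinpoint(n,'top')[:3]])
c=ortho(t,'top',0.05,0.42,0.70,0.03,0.17,2000)
cv2.imwrite('pics/w2.png',np.hstack([a,c]))
E
```

```text
time: 9.28
tool_pos: [0.6346, 0.1856, 0.3858]
tool_rot: [-3.14, 0.001, 1.571]
contact_force: [-1.0, -0.7, -0.6]
opening: 0.0915
grip_force: 0.0
oak_block [([0.6341, 0.091, -0.0007], 0.72)]
pad_open [([0.594, 0.0925, 0.0256], 0.58)]
handle_left_grip [([0.4518, 0.1179, 0.023], 0.54)]
handle_right_grip []
clamp [([0.5963, 0.0889, 0.0012], 0.6)]
oak_block [([0.64, -0.088, 0.0029], 0.83)]
handle_left_grip [([0.4374, 0.4366, -0.001], 0.68)]
handle_right_grip []
clamp []
```

View pics/w2.png

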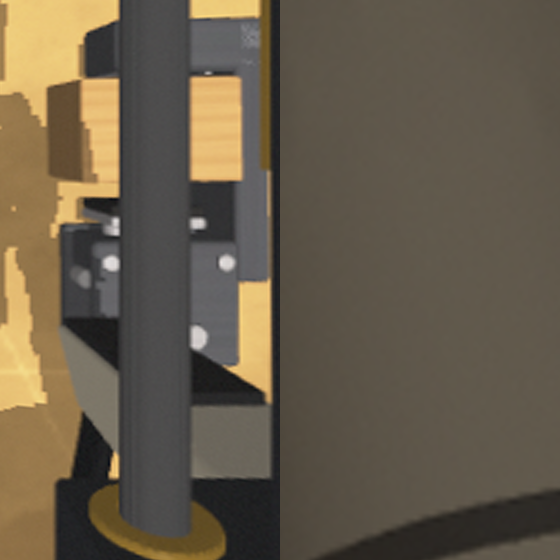

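The block sits square in the jaws: the crop shows it at px (85–240, 75–180), with the anvil above, the stop at column 240 and the pads below. Next I'll go over the handles at yaw 0.

```bash
python3 -m jog '[[[-0.239,-0.585,-0.035],0.5,0],[[-0.239,-0.585,-0.035],0.5,0],[[-0.239,-0.585,-0.035],0.5,0],[[-0.239,-0.585,-0.035],0.5,0],[[-0.239,-0.585,-0.035],0.5,0],[[-0.239,-0.585,-0.035],0.5,0],[[-0.239,-0.585,-0.035],0.5,0],[[-0.239,-0.585,-0.035],0.5,0],[[-0.239,-0.585,-0.035],0.5,0],[[-0.239,-0.585,-0.035],0.5,0]]' 
python3 - <<'E'
from h import *
m=cams.camera_model('wrist')
im=cams.read_camera('wrist');b=im[:,:,::-1]
for t in ['oak_block','seat','pad_open','handle_left_grip','handle_right_grip','clamp','maple_block']:
    print(t,[(np.round(d['position'],4).tolist(),round(d['confidence'],2)) for d in models.pinpoint(t,'wrist')[:3]])
a=ortho(b,'wrist',0.042,0.40,0.70,0.01,0.21,2000,m);cv2.imwrite('pics/w3.png',a)
share([.451,.0895,.187],0)
E
```

```text
time: 11.08
tool_pos: [0.4009, 0.0905, 0.4009]
tool_rot: [3.141, -0.0, 0.001]
contact_force: [-0.3, -0.5, -0.3]
opening: 0.0918
grip_force: 0.0
oak_block [([0.4317, -0.0445, -0.0], 0.68), ([0.3247, 0.4214, -0.0015], 0.58)]
seat []
pad_open [([0.5955, 0.09, 0.0281], 0.8)]
handle_left_grip [([0.4509, 0.1171, 0.0268], 0.92)]
handle_right_grip [([0.45, 0.0589, 0.0252], 0.63)]
clamp [([0.5956, 0.0881, -0.0036], 0.73)]
maple_block [([0.459, 0.2494, -0.0019], 0.77)]
share [0.1251 0.0026 0.5343] turn 0.0003 (neg because z is down)
```

View pics/w3.png

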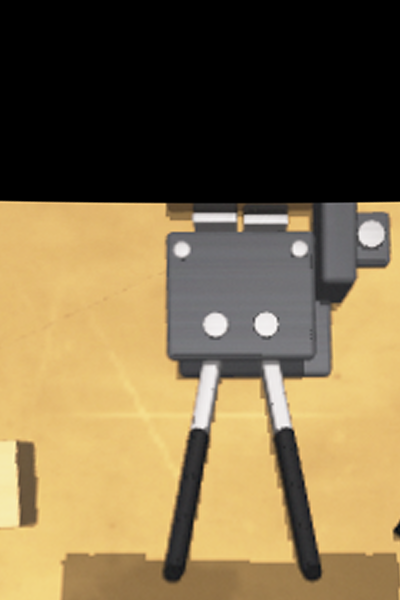

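The handles are clear: at the grip row (about 498) the bars are at columns 186 and 297, so mid y = 0.0893, which matches the networks. I'll descend and squeeze.

```bash
python3 -m jog '[[[0.125,0.003,0.1],0,0],[[0.125,0.003,0.25],0,0],[[0.125,0.003,0.4],0,0],[[0.125,0.003,0.534],0,0],[[0.125,0.003,0.534],0,0],[[0.125,0.003,0.534],0,0]]' 40 && python3 -m jog '[[[0,0,0],0,0.4],[[0,0,0],0,0.6],[[0,0,0],0,0.75],[[0,0,0],0,0.75],[[0,0,0],0,0.75],[[0,0,0],0,0.75],[[0,0,0],0,0.75],[[0,0,0],0,0.75],[[0,0,0],0,0.75],[[0,0,0],0,0.75],[[0,0,0],0,0.75],[[0,0,0],0,0.75]]' 40
```

```text
time: 12.22
tool_pos: [0.4518, 0.0894, 0.1886]
tool_rot: [3.142, -0.002, 0.001]
contact_force: [-0.2, 0.1, -0.1]
opening: 0.0917
grip_force: 0.0
time: 13.72
tool_pos: [0.4507, 0.0889, 0.1871]
tool_rot: [3.141, 0.001, 0.001]
contact_force: [-3.0, -3.5, 5.4]
opening: 0.0322
grip_force: 40.0
```

```bash
python3 -m jog '[[[0,0,0],0,0.3],[[0,0,0],0,0.3],[[0,0,0],0,0.3],[[0,0,0],0,0.3],[[0,0,-0.1],0,0.3],[[-0.12,0,-0.25],0,0],[[-0.12,0,-0.4],0,0],[[-0.2,0,-0.53],0,0],[[-0.2,0,-0.53],0,0],[[-0.2,0,-0.53],0,0],[[-0.2,0,-0.53],0,0]]' 
python3 - <<'E'
from h import *
m=cams.camera_model('wrist')
im=cams.read_camera('wrist');cv2.imwrite('pics/w4f.png',im[:,:,::-1])
for t in ['oak_block','handle_left_grip','handle_right_grip','clamp','maple_block']:
    print(t,[(np.round(d['position'],4).tolist(),round(d['confidence'],2)) for d in models.pinpoint(t,'wrist')[:3]])
s=cams.read_camera('side')
for t in ['oak_block','maple_block','walnut_block']:
    print('side',t,[(np.round(d['position'],4).tolist(),round(d['confidence'],2)) for d in models.pinpoint(t,'side')[:3]])
a=ortho(im[:,:,::-1],'wrist',0.042,0.40,0.70,0.01,0.21,2000,m)
s=cv2.resize(s[160:280,190:390,::-1],(400,240))
z=np.zeros((360,400,3),np.uint8);cv2.imwrite('pics/w4.png',np.hstack([a,np.vstack([s,z])]))
E
```

```text
time: 15.1
tool_pos: [0.3712, 0.0892, 0.3976]
tool_rot: [3.141, 0.003, 0.0]
contact_force: [0.1, -0.7, -0.1]
opening: 0.0918
grip_force: 0.0
oak_block [([0.4292, -0.0442, 0.0018], 0.66), ([0.3273, 0.4207, -0.0035], 0.64)]
handle_left_grip [([0.4505, 0.1037, 0.0274], 0.91)]
handle_right_grip [([0.4488, 0.0731, 0.0286], 0.61)]
clamp []
maple_block [([0.4593, 0.248, 0.0011], 0.59)]
side oak_block [([0.4343, -0.0425, 0.0052], 0.96), ([0.6385, -0.0882, -0.0024], 0.93), ([0.6375, 0.0929, 0.0033], 0.66)]
side maple_block [([0.4526, 0.2536, -0.0019], 0.62), ([0.4506, 0.0762, 0.0292], 0.35)]
side walnut_block [([0.4378, 0.4357, 0.0017], 0.7)]
```

View pics/w4.png

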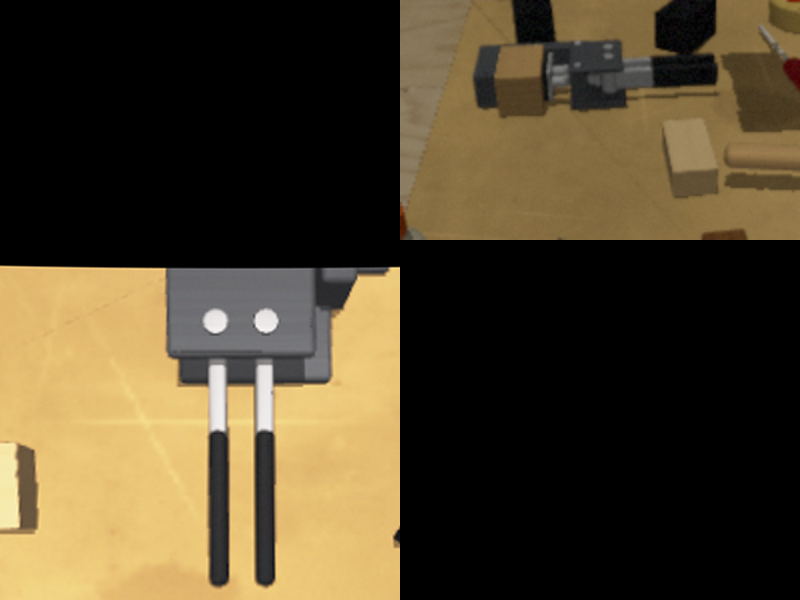

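Both handles are parallel and stayed shut (columns 218 and 265). In the side view the block is between the pads and the anvil. One more look, to check that its end is still on the stop.

```bash
python3 -m jog '[[[0.4,0,0],0,0],[[0.4,0,0],0,0],[[0.4,0,0],0,0],[[0.4,0,0],0,0],[[0.4,0,0],0,0]]' 
python3 - <<'E'
from h import *
m=cams.camera_model('wrist')
im=cams.read_camera('wrist')
print([(np.round(d['position'],4).tolist(),round(d['confidence'],2)) for d in models.pinpoint('oak_block','wrist')[:3]])
a=ortho(im[:,:,::-1],'wrist',0.048,0.56,0.70,0.02,0.16,4000,m);cv2.imwrite('pics/w5.png',a)
E
```

```text
time: 16.23
tool_pos: [0.5303, 0.0894, 0.3987]
tool_rot: [3.141, 0.001, 0.001]
contact_force: [-0.8, -0.5, 0.1]
opening: 0.0916
grip_force: 0.0
[([0.6368, 0.0902, -0.0023], 0.9), ([0.6386, -0.0897, -0.001], 0.57)]
```

View pics/w5.png

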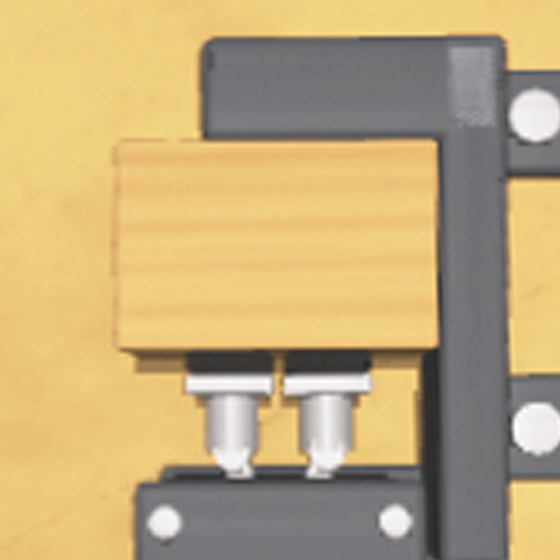

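The block is flush with the anvil (row 138) and the stop (column 437), and both pads press on it. Handing in.

```bash
python3 -c "
from cell import robot
print(robot.hand_in())"
```

```text
the job is handed in; nothing more can be done
None
```

The oak block is against the back stop and gripped on the anvil, with both handles closed and holding; I left the maple and walnut blocks alone, and handed the job in at about 16 s of the 51 s allowed (no verdict was returned).

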